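Clip the box shut and start its temperature reading

TASK

Close up the clear box and start a fresh temperature reading: fold the wide clip on its lid down flat, then the narrow clip at the other end, then tap the long bar key on the thermometer fully down and let it spring back up. Use only light pushes of the fingertips, in that order; do not lift, carry or shove the box or the thermometer, and leave the two small round keys and everything else on the slab alone.

Things in the scene. Friction and masses are not known exactly. Their poses are not given: they have to be found in the camera images.
- box: clear plastic box with clear lid on, 160 mm long (its x) by 104 mm wide (its y), lid top 70 mm above its underside; loose, about 0.9 kg. Origin at the centre of its underside, z up. It stands, any way round, on a concrete slab, top at z = 0.080. Two grey plastic flip-over clips fold from its short ends inwards on to the lid: the wide one hinges at x = +74 mm, the narrow one at x = -74 mm, both hinge lines along y, 73 mm above the underside
- wide_clip (a joint): angle of the wide clip (a flap 70 mm wide, 40 mm long from hinge to free edge, 4 mm thick): 0 = folded flat on the lid, grows as it stands up; it starts 0.28 to 0.45 rad up, moves against slight hinge friction (1 to 2 N pressing straight down on the flap) and stays where it is left; hard stop at 0
- wide_pad (a point): point on the top face of the wide clip, 22 mm from its hinge, mid-width; moves with the clip. With the clip flat it lies at x = +52 mm, y = 0, z = 75 mm in the box's frame
- narrow_clip (a joint): angle of the narrow clip (30 mm wide, otherwise the same as the wide one)
- narrow_pad (a point): the same point of the narrow clip; with the clip flat at x = -52 mm, y = 0, z = 75 mm in the box's frame
- thermometer: white digital thermometer lying on its back, 95 mm (its x) by 140 mm (its y), 24 mm thick; loose, about 0.3 kg. Origin at the centre of its underside. Display and steel probe on its +x half; on the -x half a row of three grey keys, all standing 8 mm proud of the face: a long bar, then two small round ones
- bar_top (a point): centre of the top of the long bar key (16 mm by 40 mm, long side along the thermometer's y), at x = -24, y = +38, z = 32 mm in the thermometer's frame; goes down with the key
- bar_key (a joint): how far the bar key is pressed, 0 (up) to 0.005 m; sprung, 1 N to start and 3.5 N fully down; counts as pressed beyond 3 mm
- inner_round_key (a joint): travel of the small round key (14 mm across) at x = -24, y = -18 mm in the thermometer's frame; same spring; not to be pressed
- outer_round_key (a joint): travel of the small round key (14 mm across) at x = -24, y = -50 mm; not to be pressed
- ramekin: white straight-sided ceramic bowl, 80 mm across, 42 mm tall; loose bystander, origin at the centre of its underside
- teaspoon: steel teaspoon, 140 mm long, lying between box and thermometer; loose bystander, origin at its underside, mid-length
- dispenser: small green plastic tablet dispenser with a lever top, 26 x 38 mm, 60 mm tall, standing nearest the robot; loose bystander, origin at the centre of its underside
- jar: glass jar, 60 mm across, 85 mm tall; loose bystander, origin at the centre of its underside
- tin: food tin, 68 mm across, 70 mm tall; loose bystander, origin at the centre of its underside
- mug: blue ceramic mug, 76 mm across, 85 mm tall; loose bystander, origin at the centre of its underside
- eggcup: wooden egg cup, 44 mm across, 50 mm tall; loose bystander, origin at the centre of its underside
There are look-alikes about, which are no part of the job. What is shaped like the thermometer but blue, purple or red is not meant.

How it is judged (in metres and radians):
On the way, in this order (a step that is already met when the one before it is completed fails the run):
1. the wide clip is folded down flat (value of joint wide_clip below 0.12 rad), for 0.1 s.
2. then the narrow clip is folded down flat (value of joint narrow_clip below 0.12 rad), for 0.1 s.
3. then the bar key is pressed more than 3 mm (value of joint bar_key above 0.003 m), for 0.05 s.
At the end, for the whole second after the job is handed in: Both clips within 0.12 rad of flat, all three keys up (under 1 mm), box and thermometer upright (0.1 rad), at rest and within 25 mm of where they began (value of joint each of wide_clip, narrow_clip below 0.12 rad and value of joint each of bar_key, inner_round_key, outer_round_key below 0.001 m and distance of each of box, thermometer from where it was at the start of the episode below 0.025 m and angle between each of box, thermometer's own z axis and vertical below 0.1 rad and linear speed of each of box, thermometer below 0.02 m/s); the robot touches nothing.
It fails at once if the bar key is pressed (2 mm) before both clips are flat (value of joint bar_key above 0.002 m and value of joint any of wide_clip, narrow_clip above 0.15 rad).
It fails at once if a small round key is pressed (2 mm) (value of joint any of inner_round_key, outer_round_key above 0.002 m).
It fails at once if the box or the thermometer is pressed harder than 35 N (contact force between any of the arm, the fingers and box above 35 N or contact force between any of the arm, the fingers and thermometer above 35 N).
It fails at once if the box or the thermometer is lifted more than 10 mm, tipped more than 0.2 rad or shifted more than 30 mm (height (world z) of any of box, thermometer above 0.09 m or angle between any of box, thermometer's own z axis and vertical above 0.2 rad or distance of any of box, thermometer from where it was at the start of the episode above 0.03 m).
It fails at once if a bystander is moved more than 20 mm (distance of any of ramekin, teaspoon, dispenser, jar, tin, mug, eggcup from where it was at the start of the episode above 0.02 m).
It also fails if it takes over 51 s, if anything falls off the work surface, if the arm or the gripper's body presses on something with over 40 N, if the wrist force passes 120 N, or if a joint passes its speed limit or range.

ROBOT

A 7-joint arm with a two-finger parallel gripper is mounted at the origin on the work surface. World frame = base frame: x ahead of the robot, y to its left, z up, the work surface at z = 0. Lengths are in m, angles in degrees, forces in N, time in s.
With the tool pointing down it reaches from about 0.4 to 0.925 m from the base axis. Payload 4.1 kg.
Tool frame: the origin (TCP) lies on the centre line of the jaws, within the pads' length; the fingertips stand 8 mm ahead of it and the grasp point (between the pads) lies 11 mm behind it; z points along the fingers, y is the line along which they close (so a half turn about z gives the same grasp; the last joint's range is limited). The gripper opens to 85 mm and grips with 20 to 120 N. Pads are 22 mm wide; open, the fingers measure 114 mm over their backs; the gripper's body (76 mm by 85 mm) begins 54 mm behind the grasp point. The pads swing forward as they close: fully open they stand 13 mm farther back than shut.
Start: joints at [65.26, 22.827, 2.584, 88.041, -1.071, 69.15, -2.905], TCP at [0.212, -0.614, 0.239] pointing down, gripper open.
Joint ranges: [-161.44, 161.44], [-28.35, 127.94], [-78.24, 83.42], [0, 140.83], [-78.03, 258.03], [13.02, 114.36], [-168.23, 168.23]. Speed limits (degrees/s): [147.25, 147.25, 180, 180, 180, 180, 180].

INTERFACE

Orientations are given as [roll, pitch, yaw] about the fixed x, y, z axes, in that order (R = Rz(yaw) Ry(pitch) Rx(roll)).
In Python, from workcell import telemetry, imaging, hand_in gives the robot as it stands.
- The arm moves only by the tool arm_command, never from a script. Its argument "commands" is a list of rows, each a list of 6 numbers: the shift along the tool's x, y, z in m, then the turn, a rotation vector about the tool's x, y, z in degrees. A call has 1 to 10 rows; each row shifts and turns the commanded pose from where the row before left it, along the tool's axes as they then stand; what a row does not reach is not made up. A row lasts 1/10 s, in which the tool goes at most 50 mm and 8.59 degrees, less where a joint would pass 70% of its speed; a pose out of reach is approached as far as the arm can. A call is refused whole if a number of a shift passes 0.05 or a number of a turn 8.59, either way. A call with a gripper value outside its range is refused whole. "gripper" is the opening, from -1 (shut) to 1 (fully open), set as the call begins (left out, the last holds). The fingers move at their own pace and stop on an object; "grip_force" is the grip in N (left out, the last holds). Time passes only in rows, so rows that do not move let the fingers close. It gives the time, the measured TCP pose, the force, the opening and the grip force at its end, in the units of the state.
- telemetry.get_state(): the state, without advancing time (a new reading comes with each control period).
- imaging.camera(name): name is "scene" or "top"; returns (picture, depth): 400x640x3 uint8, red, green, blue; 400x640 float32, m along the optical axis (not along the pixel's ray), 0 where there is no reading.
- imaging.get_calibration(name): a dict with "vfov" (degrees; the focal length in pixels is half the picture's height over the tangent of half this angle, whatever the lens; pixels are square), "cx", "cy" (the principal point, pixels), "rvec" (rotation vector, rad) and "tvec" (3), from world to camera coordinates, as OpenCV has them. Camera axes: x right, y down, z forward; pixel columns grow to the right and rows downward; lengths in m; the calibration is good to about 2 mm. A picture is of the moment at which its call begins. get_calibration takes no time and is no camera call.
- hand_in(): hands the job in; it is judged then, once.
The state is a dict: "time": time; "joints": joint angles; "joint_vel": joint speeds; "joint_torque": joint torques, N m; "position": TCP position; "tool_rot": TCP orientation; "ft_force": force on the tool from outside, world axes, zero at the start; "wrist_torque": the same for the moment, N m; "gripper_width": finger opening in m; "finger_force": force on a finger pad.
Only numpy, scipy, OpenCV 4.12 (cv2) and the standard library are available. Lean on these libraries where they do the work, as an engineer would, in place of code of your own. Each camera call takes 0.05 s, during which the arm holds its last target. There are 200 camera calls.

## Working session

There is one attempt and no reset: what is moved stays moved. The work goes in short steps, Python scripts to look and compute and a tool call to move; the robot and the scene stay as the last step left them, time stands still between calls to the robot, and variables do not carry over. Pictures are saved under pics/ and viewed, at most 10 in all, crops included, and the job is handed in when it is done.

Besides the shell and the picture viewer there is one more tool, called by a JSON object that holds its "name" and its "arguments", one argument or row to a line. arm_command: Moves the arm, as the interface text tells. Its arguments: {"type":"object","properties":{"commands":{"type":"array"},"gripper":{"type":"number"},"grip_force":{"type":"number"}},"required":["commands"]}

```bash
mkdir -p pics
cat > h.py <<'E'
import numpy as np,cv2
from workcell import telemetry, imaging
def grab(n):
    p,d=imaging.camera(n); np.savez(f'{n}.npz',p=p,d=d); return p,d
def cloud(n,d):
    c=imaging.get_calibration(n); f=d.shape[0]/2/np.tan(np.radians(c['vfov']/2))
    v,u=np.mgrid[:d.shape[0],:d.shape[1]]
    P=np.stack([(u-c['cx'])/f*d,(v-c['cy'])/f*d,d],-1)
    R=cv2.Rodrigues(np.array(c['rvec'],float))[0]
    return (P-np.array(c['tvec']).ravel())@R
def proj(n,X):
    c=imaging.get_calibration(n); f=200/np.tan(np.radians(c['vfov']/2))
    K=np.array([[f,0,c['cx']],[0,f,c['cy']],[0,0,1.]])
    return cv2.projectPoints(np.array(X,float).reshape(-1,3),np.array(c['rvec'],float),np.array(c['tvec'],float),K,None)[0].reshape(-1,2)
E
python3 - <<'E'
from h import *
for n in('scene','top'):
    p,d=grab(n); cv2.imwrite(f'pics/{n}0.png',p[...,::-1]); c=imaging.get_calibration(n); print(n,c)
s=telemetry.get_state(); print(s)
E
```

```text
scene {'vfov': 55.30183871737503, 'cx': 316.37122475245945, 'cy': 196.7461213012059, 'rvec': array([ 0.65016517,  2.53920776, -1.25635678]), 'tvec': array([ 0.47643444, -0.01161785,  1.3291667 ])}
top {'vfov': 42.66991751715148, 'cx': 318.15619328843354, 'cy': 201.85334495907867, 'rvec': array([ 2.13212796, -2.16509438,  0.13327727]), 'tvec': array([-0.06901913,  0.52087395,  1.87440399])}
{'time': 0.1, 'joints': array([65.25838834, 22.86734314,  2.58141852, 88.10484336, -1.07130716,
       69.15114892, -2.90470331]), 'joint_vel': array([ 0.02462552, -0.04900397, -0.03552733, -0.17851553, -0.09190228,
       -0.11958157,  0.09569843]), 'joint_torque': array([ 2.75978462e-03, -4.76267552e+01,  1.36979688e+00, -2.54952925e+01,
        1.19352713e-02,  5.09338483e-03, -2.60209578e-05]), 'position': array([ 0.21219995, -0.61381251,  0.23838792]), 'tool_rot': array([-1.79901093e+02,  7.37779669e-03,  1.90750789e+01]), 'ft_force': array([ 0.0915839 , -0.44723485,  0.08245768]), 'wrist_torque': array([-0.00601567, -0.04127267,  0.04045441]), 'finger_force': 0.0, 'gripper_width': 0.0853704328774298}
```

View pics/scene0.png

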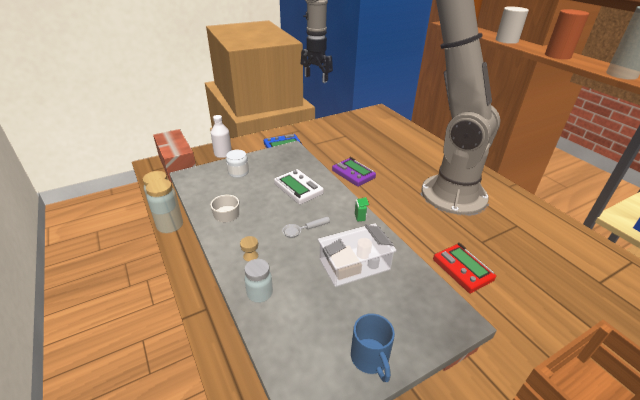

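View pics/top0.png

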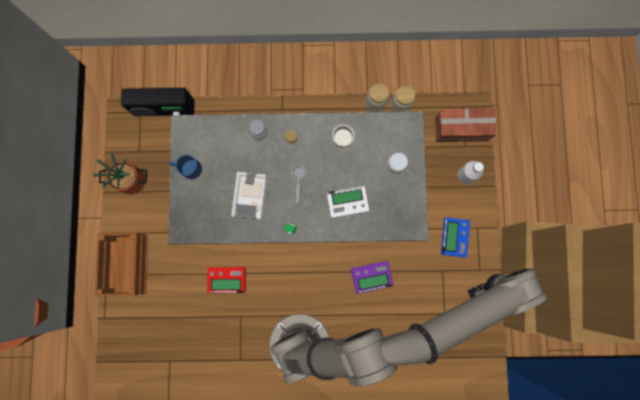

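The white thermometer is at top (348,201). The look-alikes are red (226,280), purple (372,278), blue (456,237), and the black one (158,102) on the table. Only the white one fits. The clear box is at (249,195). I'll confirm this in an enlarged crop.

Run:
```python
from h import *
t=np.load('top.npz'); s=np.load('scene.npz')
a=cv2.resize(t['p'][165:225,225:385],(800,300),interpolation=cv2.INTER_CUBIC)
b=cv2.resize(s['p'][160:285,270:400],(400,385)[:2],interpolation=cv2.INTER_CUBIC)[:300]
b=cv2.resize(s['p'][220:285,310:400],(400,289),interpolation=cv2.INTER_CUBIC)
c=cv2.resize(s['p'][160:208,265:330],(400,289),interpolation=cv2.INTER_CUBIC)
cv2.imwrite('pics/crop1.png',np.vstack([a,np.hstack([b,c])])[...,::-1])
P=cloud('top',t['d']); Q=cloud('scene',s['d'])
for n,u,v in[('slab',300,150),('therm',349,188),('display',345,198)]: print(n,P[v,u].round(4))
# thermometer white/box region, heights
for n,C in(('top',P),('scene',Q)):
    z=C[...,2]; m=(C[...,0]>.35)&(C[...,0]<.9)&(abs(C[...,1])<.5)&(z>.06)
    mm=m&(z<.088); print(n,'slab z',np.median(z[mm]),mm.sum())
z=P[...,2]
np.set_printoptions(linewidth=250)
print((z[170:222:2,228:272:2]*1000).astype(int))
print((z[182:220:2,324:374:2]*1000).astype(int))
```

```text
slab [ 0.7073 -0.0133  0.0816]
therm [ 0.5576 -0.1889  0.1123]
display [ 0.5219 -0.1738  0.1112]
top slab z 0.07965030128049086 27785
scene slab z 0.07943690182296163 40495
[[  74   83   74   75   75   74   78   83   80   84   75   87   78   75   75   74   79   79   76   88   81   74]
 [  75   83   81   66   72  145  146  145  147  156  149  153  148   78   82   77   85   84   79   78   80   88]
 [  73   79   83   83   85  154  154  157  153  154  153  167  156  160  158  160  151  143  157   91   75   72]
 [  79   72   85   77   73  150  147  153  150  145  162  151  160  160  147  154  146  152  147   82   74   83]
 [  82   91   79   95  145  150  147  152  151  161  157  159  160  158  153  153  147  153  144  101   83   80]
 [  66   76   78   73  153  148  145  148  149  169  168  160  159  150  154  149  147  147  151   93   85   81]
 [  89   80   80   87  151  156  152  148  152  173  172  163  174  154  148  140  151  148  158   83   89   86]
 [  78   83   74   83  154  145  153  151  145  142  150  142  149  147  156  144  149  149  150   91   81   74]
 [  86   70   70   73  
[... 3744 characters left out ...]
 99  105  109   98  110  101 1926  105  105   99   70   80]
 [  88   79   71   97  104  112  107  108  109  112  114  105   99  106   98   98  103  105  105  105  105   95  106   82   84]
 [  80   88   81   79  102  107   98  103  106   99  108  103  108   97  112  104  105  111  104   90   83   71   75   79   84]
 [  92   86   87   72  111  109  109   97  104  102  104  105  104   95   75   74   89   83   87   87   74   81   80   76   81]
 [  85   84   75   79  100  104  102   96   89   81   78   78   85   81   81   78   79   73   73   78   86   80   73   87   85]
 [  76   73   79   81   85   76   77   74   81   76   82   82   82   82   83   77   89   79   84   83   82   74   77   77   82]]
```

View pics/crop1.png

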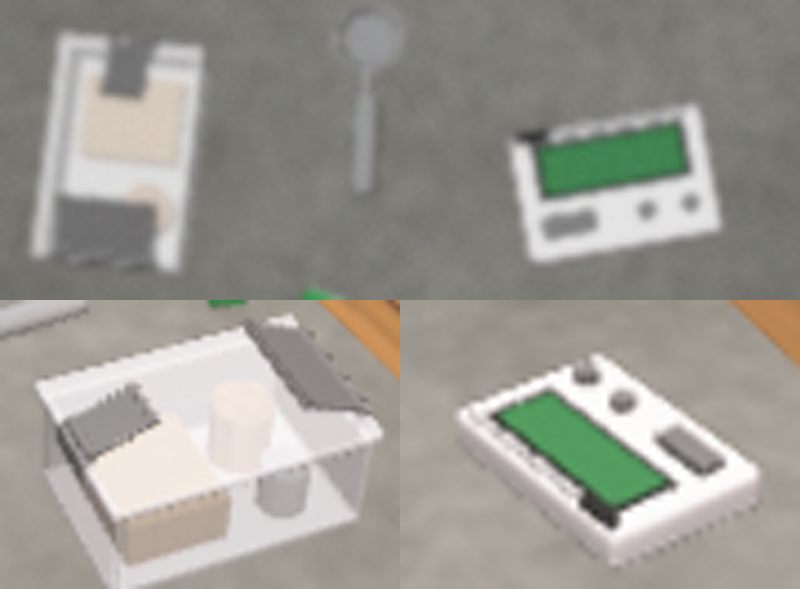

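Run:
```python
from h import *
def plane(n,uv,z):
    c=imaging.get_calibration(n); f=200/np.tan(np.radians(c['vfov']/2)); R=cv2.Rodrigues(np.array(c['rvec'],float))[0]
    o=-R.T@np.array(c['tvec']).ravel(); uv=np.atleast_2d(uv)
    r=np.c_[(uv[:,0]-c['cx'])/f,(uv[:,1]-c['cy'])/f,np.ones(len(uv))]@R
    return (o+r*((z-o[2])/r[:,2:]))
for n in('top','scene'):
    D=np.load(n+'.npz'); d=cv2.medianBlur(D['d'],3); C=cloud(n,d)
    for nm,(x0,x1,y0,y1),lo,hi,zp in(('box',(.4,.68,.02,.22),.138,.2,.15),('therm',(.42,.62,-.3,-.08),.094,.13,.104)):
        m=(C[...,0]>x0)&(C[...,0]<x1)&(C[...,1]>y0)&(C[...,1]<y1)&(C[...,2]>lo)&(C[...,2]<hi)
        if nm=='box' and n=='scene': m&=C[...,2]<.158
        k,l,st,_=cv2.connectedComponentsWithStats(m.astype(np.uint8)); i=1+st[1:,4].argmax(); m=l==i
        v,u=np.nonzero(m); W=plane(n,np.c_[u,v],zp) if n=='top' else C[m]
        r=cv2.minAreaRect((W[:,:2]*1000).astype(np.float32)); print(n,nm,m.sum(),'c',np.round(r[0],1),'size',np.round(r[1],1),'ang',round(r[2],1),'meanz',C[m][:,2].mean().round(4))
print('top px on planes: clipW',plane('top',[[245,210]],.16),'N',plane('top',[[250,178]],.16),'bar',plane('top',[[338.7,209.4]],.112),'r1',plane('top',[[354.4,207]],.112),'r2',plane('top',[[363,205.4]],.112))
```

```text
top box 1322 c [534.3 166.1] size [104.1 162.6] ang 82.9 meanz 0.1525
top therm 1016 c [ 511.6 -184.4] size [ 95.7 139.6] ang 9.0 meanz 0.1044
scene box 1765 c [532.5 169.7] size [105.5 163.7] ang 82.4 meanz 0.1497
scene therm 864 c [ 511.7 -181.7] size [ 96. 144.] ang 9.0 meanz 0.1035
top px on planes: clipW [[0.47845794 0.17679328 0.16      ]] N [[0.5911495  0.15971625 0.16      ]] bar [[ 0.4810549  -0.15046123  0.112     ]] r1 [[ 0.48878551 -0.20660879  0.112     ]] r2 [[ 0.49404802 -0.23740706  0.112     ]]
```

Found, in mm:
- **Box:** centre about (534, 167), long axis at -7.3°, wide clip on the robot's side.
- **Pads:** wide about (482, 174), narrow about (586, 161), both at z 155 when flat.
- **Bar key:** about (482, -150), top at z 112.

The measured sizes and heights match the description. Next I close the gripper and square the tool up.

{"name": "arm_command", "arguments": {
  "commands": [
    [0,0,0,0,0,8.5],
    [0,0,0,0,0,8.5],
    [0,0,0,0,0,2.1],
    [0.04,-0.03,0,0,0,0],
    [0.04,-0.03,0,0,0,0],
    [0.04,-0.03,0,0,0,0],
    [0.04,-0.03,0,0,0,0],
    [0.04,-0.03,0,0,0,0],
    [0.04,-0.03,0,0,0,0],
    [0,0,0,0,0,0]
  ],
  "gripper": -1,
  "grip_force": 20
}}

```text
time: 1.1
position: [0.4608, -0.4261, 0.2387]
tool_rot: [-179.7, -0.3, 0.8]
ft_force: [0.3, 0.3, -1.4]
gripper_width: 0.0002
finger_force: 0.0
```

{"name": "arm_command", "arguments": {
  "commands": [
    [0,-0.045,0,0,0,0],
    [0,-0.045,0,0,0,0],
    [0,-0.045,0,0,0,0],
    [0,-0.045,0,0,0,0],
    [0,-0.045,0,0,0,0],
    [0,-0.045,0,0,0,0],
    [0,-0.045,0,0,0,0],
    [0,-0.045,0,0,0,0],
    [0,-0.045,0,0,0,0],
    [0,-0.045,0,0,0,0]
  ]
}}

```text
time: 2.1
position: [0.4521, 0.017, 0.2392]
tool_rot: [180.0, -0.0, -0.0]
ft_force: [0.3, 0.0, 0.0]
gripper_width: 0.0
finger_force: 0.0
```

{"name": "arm_command", "arguments": {
  "commands": [
    [0.02,-0.045,0,0,0,0],
    [0,-0.045,0,0,0,0],
    [0,-0.045,0,0,0,0],
    [0,0,0,0,0,7.5],
    [0,0,0,0,0,0],
    [0,0,0,0,0,0],
    [0,0,0,0,0,0]
  ]
}}

```text
time: 2.8
position: [0.4729, 0.1489, 0.239]
tool_rot: [179.9, 0.0, -7.6]
ft_force: [-0.4, -0.5, 0.1]
gripper_width: -0.0002
finger_force: 0.0
```

{"name": "arm_command", "arguments": {
  "commands": [
    [0.007,-0.026,0,0,0,0],
    [0,0,0.02,0,0,0],
    [0,0,0.02,0,0,0],
    [0,0,0.015,0,0,0],
    [0,0,0,0,0,0],
    [0,0,0,0,0,0],
    [0,0,0,0,0,0]
  ]
}}

```text
time: 3.5
position: [0.484, 0.1752, 0.1854]
tool_rot: [-180.0, -0.1, -7.6]
ft_force: [-0.5, 0.5, -0.2]
gripper_width: 0.0002
finger_force: 0.0
```

Run:
```python
from h import *
p,d=grab('scene'); q,_=grab('top')
a=cv2.resize(p[190:290,300:420],(480,400),interpolation=cv2.INTER_CUBIC)
b=cv2.resize(q[160:240,215:279],(320,400),interpolation=cv2.INTER_CUBIC)
cv2.imwrite('pics/w1.png',np.hstack([a,b])[...,::-1]); s=telemetry.get_state();print(s['position'],s['ft_force'])
```

```text
[0.48379687 0.17543606 0.18529947] [-0.58003115  0.57753322  0.31016826]
```

View pics/w1.png

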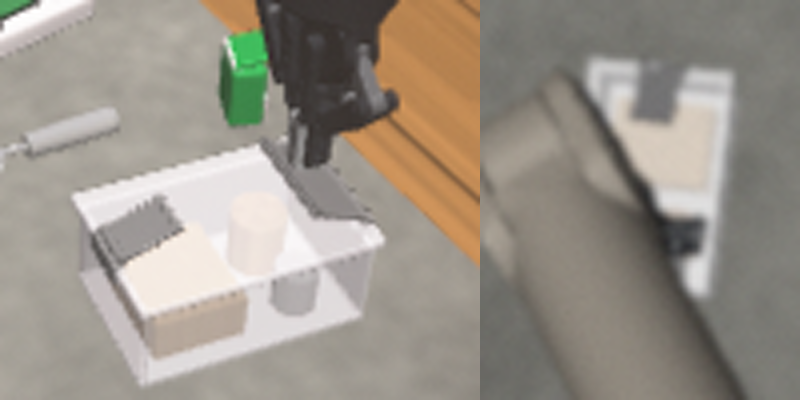

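The scene view shows the shut fingertips (315,150 in the crop) just above the wide clip, clear of the dispenser. I'll press down slowly.

{"name": "arm_command", "arguments": {
  "commands": [
    [0,0,0.003,0,0,0],
    [0,0,0.003,0,0,0],
    [0,0,0.003,0,0,0],
    [0,0,0.003,0,0,0],
    [0,0,0.002,0,0,0],
    [0,0,0.002,0,0,0],
    [0,0,0,0,0,0],
    [0,0,0,0,0,0]
  ]
}}

```text
time: 4.4
position: [0.4829, 0.1754, 0.1681]
tool_rot: [180.0, 0.0, -7.5]
ft_force: [0.8, -0.0, -0.0]
gripper_width: -0.0002
finger_force: 0.0
```

{"name": "arm_command", "arguments": {
  "commands": [
    [0,0,0.002,0,0,0],
    [0,0,0.002,0,0,0],
    [0,0,0.001,0,0,0],
    [0,0,0,0,0,0],
    [0,0,0,0,0,0]
  ]
}}

```text
time: 4.9
position: [0.4829, 0.1754, 0.1631]
tool_rot: [180.0, 0.0, -7.5]
ft_force: [0.6, 0.3, -0.7]
gripper_width: -0.0003
finger_force: 0.0
```

{"name": "arm_command", "arguments": {
  "commands": [
    [0,0,0.001,0,0,0],
    [0,0,0,0,0,0],
    [0,0,0,0,0,0]
  ]
}}

```text
time: 5.2
position: [0.4829, 0.1754, 0.163]
tool_rot: [180.0, 0.0, -7.5]
ft_force: [-1.4, -1.3, 6.0]
gripper_width: -0.0
finger_force: 2.9
```

{"name": "arm_command", "arguments": {
  "commands": [
    [0,0,0.001,0,0,0],
    [0,0,0,0,0,0],
    [0,0,0,0,0,0]
  ]
}}

```text
time: 5.5
position: [0.483, 0.1754, 0.1629]
tool_rot: [180.0, -0.0, -7.5]
ft_force: [-4.5, -2.0, 11.9]
gripper_width: 0.0001
finger_force: 5.7
```

Run:
```python
from h import *
p,d=grab('scene'); s=telemetry.get_state()
cv2.imwrite('pics/w2.png',cv2.resize(p[190:290,300:420],(720,600),interpolation=cv2.INTER_CUBIC)[...,::-1]);print(s['position'],s['ft_force'])
```

```text
[0.48292823 0.17542843 0.16289017] [-3.25405636 -0.59059167 10.40776938]
```

View pics/w2.png

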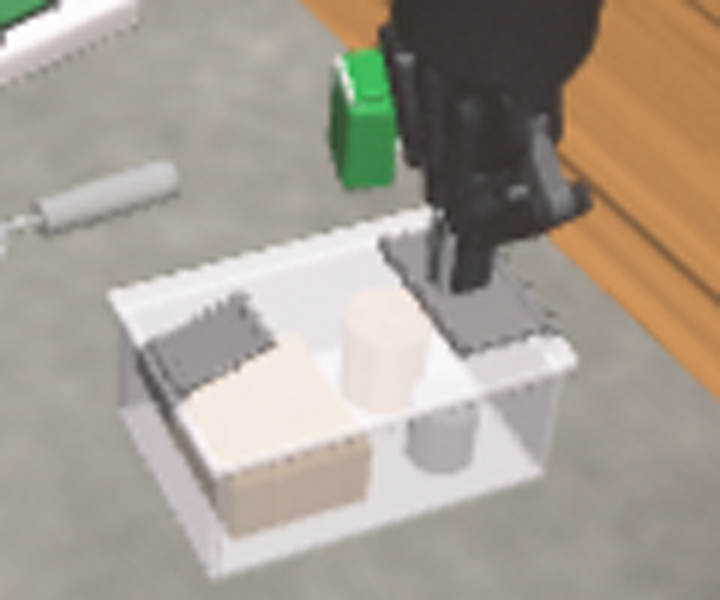

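The wide clip is flat: the tip stopped at z 0.155 as predicted, with about 11 N. Next I lift and go to the narrow clip.

{"name": "arm_command", "arguments": {
  "commands": [
    [0,0,-0.01,0,0,0],
    [0,0,-0.03,0,0,0],
    [0.035,0,0,0,0,0],
    [0.034,0.001,0,0,0,0],
    [0.034,0,0,0,0,0],
    [0,0,0.01,0,0,0],
    [0,0,0,0,0,0],
    [0,0,0,0,0,0]
  ]
}}

```text
time: 6.35
position: [0.5838, 0.1613, 0.1908]
tool_rot: [180.0, 0.1, -7.5]
ft_force: [-0.5, 0.4, -0.1]
gripper_width: -0.0003
finger_force: 0.0
```

Run:
```python
from h import *
p,d=grab('scene'); s=telemetry.get_state()
cv2.imwrite('pics/n1.png',cv2.resize(p[190:290,300:420],(720,600),interpolation=cv2.INTER_CUBIC)[...,::-1]);print(s['position'],s['ft_force'])
```

```text
[0.5839336  0.1615233  0.19129595] [-0.26198406 -0.40122986  0.7872967 ]
```

View pics/n1.png

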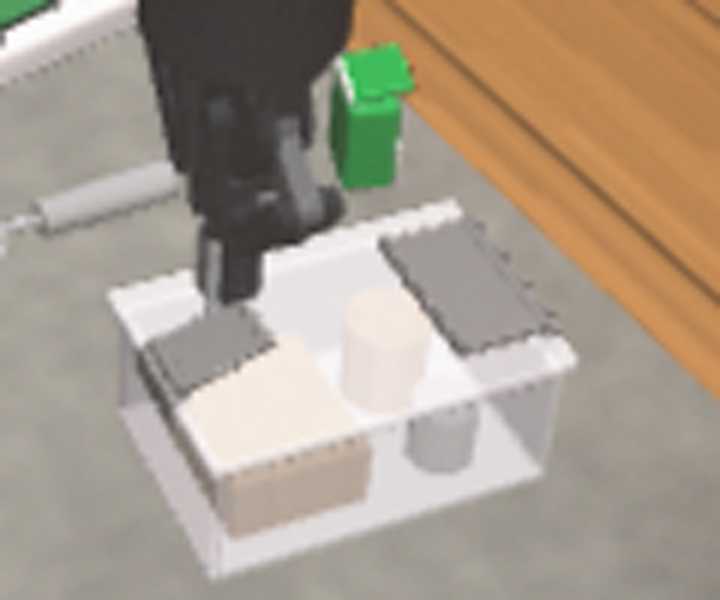

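The wide clip lies flat (470,285 in the crop), and the fingertips hover above the narrow one (230,300). I'll press down 26 mm, then 1 mm steps.

{"name": "arm_command", "arguments": {
  "commands": [
    [0,0,0.004,0,0,0],
    [0,0,0.004,0,0,0],
    [0,0,0.004,0,0,0],
    [0,0,0.003,0,0,0],
    [0,0,0.003,0,0,0],
    [0,0,0.003,0,0,0],
    [0,0,0.003,0,0,0],
    [0,0,0.003,0,0,0],
    [0,0,0,0,0,0],
    [0,0,0,0,0,0]
  ]
}}

```text
time: 7.4
position: [0.5851, 0.1608, 0.1641]
tool_rot: [180.0, -0.0, -7.5]
ft_force: [-1.0, -1.6, 0.0]
gripper_width: 0.0004
finger_force: 0.0
```

{"name": "arm_command", "arguments": {
  "commands": [
    [0,0,0.0015,0,0,0],
    [0,0,0,0,0,0],
    [0,0,0,0,0,0]
  ]
}}

```text
time: 7.7
position: [0.5854, 0.1609, 0.1631]
tool_rot: [-180.0, -0.0, -7.5]
ft_force: [-0.9, 0.2, 2.0]
gripper_width: -0.0004
finger_force: 1.1
```

{"name": "arm_command", "arguments": {
  "commands": [
    [0,0,0.001,0,0,0],
    [0,0,0,0,0,0],
    [0,0,0,0,0,0]
  ]
}}

```text
time: 8.0
position: [0.5854, 0.1609, 0.163]
tool_rot: [180.0, -0.1, -7.5]
ft_force: [-2.5, -1.0, 7.7]
gripper_width: -0.0001
finger_force: 3.5
```

{"name": "arm_command", "arguments": {
  "commands": [
    [0,0,-0.01,0,0,0],
    [0,0,-0.04,0,0,0],
    [0,0,-0.025,0,0,0],
    [0,0,0,0,0,-8],
    [0,0,0,0,0,-8],
    [0,0,0,0,0,0],
    [0,0,0,0,0,0]
  ]
}}

```text
time: 8.7
position: [0.585, 0.1607, 0.2367]
tool_rot: [180.0, 0.0, 8.3]
ft_force: [0.2, -0.1, -0.1]
gripper_width: 0.0
finger_force: 0.0
```

Run:
```python
from h import *
p,d=grab('scene'); s=telemetry.get_state()
cv2.imwrite('pics/n2.png',cv2.resize(p[190:290,300:420],(720,600),interpolation=cv2.INTER_CUBIC)[...,::-1]);print(s['position'],s['tool_rot'])
```

```text
[0.58496315 0.16074431 0.23656043] [1.79991355e+02 2.66541316e-02 8.32687311e+00]
```

View pics/n2.png

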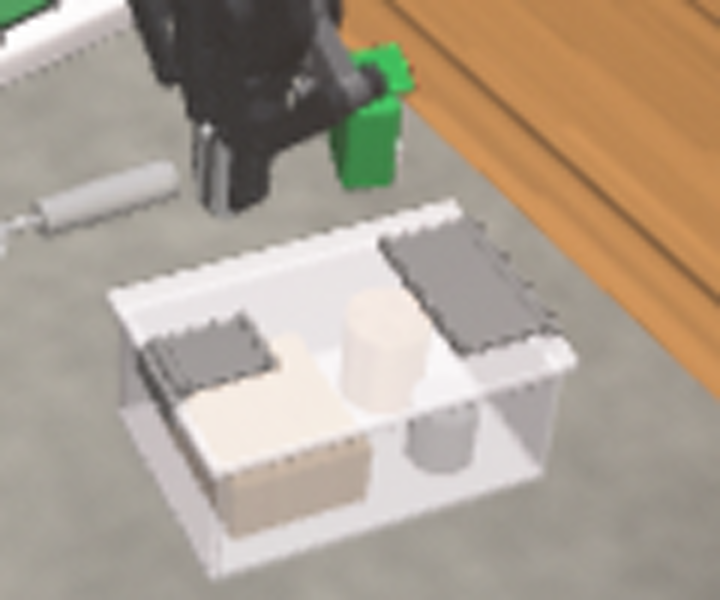

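Both clips lie flat. Next I move over the bar key.

{"name": "arm_command", "arguments": {
  "commands": [
    [-0.0184,0.0366,0,0,0,0],
    [-0.0184,0.0366,0,0,0,0],
    [-0.0184,0.0366,0,0,0,0],
    [-0.0184,0.0366,0,0,0,0],
    [-0.0184,0.0366,0,0,0,0],
    [-0.0184,0.0366,0,0,0,0],
    [-0.0184,0.0366,0,0,0,0],
    [-0.0184,0.0366,0,0,0,0],
    [0,0,0,0,0,0],
    [0,0,0,0,0,0]
  ]
}}

```text
time: 9.75
position: [0.4823, -0.1511, 0.2367]
tool_rot: [-180.0, -0.0, 8.2]
ft_force: [0.5, 0.8, -0.5]
gripper_width: 0.0
finger_force: 0.0
```

{"name": "arm_command", "arguments": {
  "commands": [
    [0,0,0.04,0,0,0],
    [0,0,0.04,0,0,0],
    [0,0,0.015,0,0,0],
    [0,0,0,0,0,0],
    [0,0,0,0,0,0],
    [0,0,0,0,0,0]
  ]
}}

```text
time: 10.35
position: [0.4842, -0.1499, 0.1433]
tool_rot: [179.9, -0.2, 8.5]
ft_force: [1.3, 0.2, -0.9]
gripper_width: -0.0005
finger_force: 0.0
```

Run:
```python
from h import *
p,d=grab('scene'); s=telemetry.get_state()
a=p[145:215,255:345]
cv2.imwrite('pics/k1.png',cv2.resize(a,(720,560),interpolation=cv2.INTER_CUBIC)[...,::-1]);print(s['position'],s['tool_rot'],s['ft_force'])
c=np.array([.5116,-.183,.08]);X=np.array([.988,.15,0]);Y=np.array([-.15,.988,0])
P=[c+X*x+Y*y+[0,0,.032] for x,y in((-.024,.038),(-.024,.018),(-.024,.058),(-.024,-.018))]
print(((proj('scene',P)-[255,145])*8).round())
```

```text
[ 0.48408179 -0.15013511  0.1433613 ] [ 1.79927299e+02 -1.70698203e-01  8.50595187e+00] [ 0.43075608  0.17310925 -0.5743733 ]
[[449. 302.]
 [418. 279.]
 [481. 327.]
 [364. 237.]]
```

View pics/k1.png

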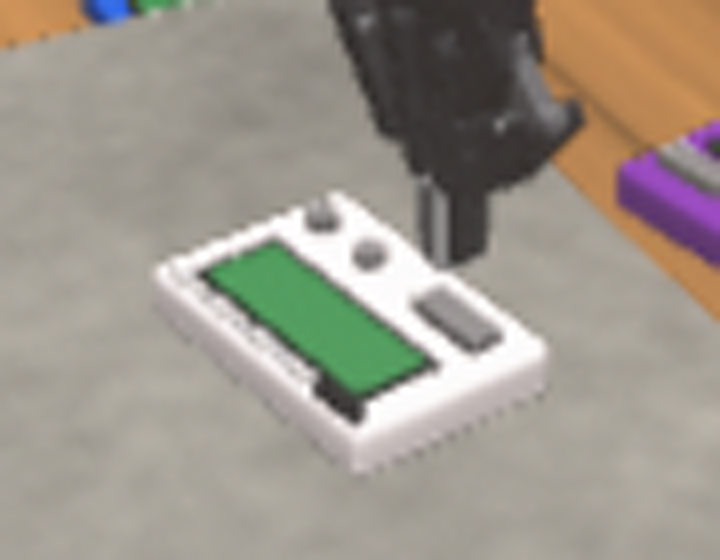

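The fingertips are poised above the bar key (457,318 in the crop), well clear of the round keys (369,252) and (322,215). I'll press in small steps.

{"name": "arm_command", "arguments": {
  "commands": [
    [0,0,0.005,0,0,0],
    [0,0,0.005,0,0,0],
    [0,0,0.005,0,0,0],
    [0,0,0.004,0,0,0],
    [0,0,0,0,0,0],
    [0,0,0,0,0,0],
    [0,0,0,0,0,0]
  ]
}}

```text
time: 11.1
position: [0.4828, -0.1505, 0.1229]
tool_rot: [180.0, -0.0, 8.5]
ft_force: [0.3, -0.4, 0.6]
gripper_width: 0.0
finger_force: 0.0
```

{"name": "arm_command", "arguments": {
  "commands": [
    [0,0,0.002,0,0,0],
    [0,0,0.002,0,0,0],
    [0,0,0.001,0,0,0],
    [0,0,0,0,0,0],
    [0,0,0,0,0,0]
  ]
}}

```text
time: 11.6
position: [0.4829, -0.1505, 0.118]
tool_rot: [180.0, -0.0, 8.5]
ft_force: [0.5, -0.3, 1.7]
gripper_width: 0.0001
finger_force: 1.0
```

{"name": "arm_command", "arguments": {
  "commands": [
    [0,0,0.0015,0,0,0],
    [0,0,0.0015,0,0,0],
    [0,0,0,0,0,0],
    [0,0,0,0,0,0]
  ]
}}

```text
time: 12.0
position: [0.4829, -0.1505, 0.1151]
tool_rot: [180.0, -0.0, 8.5]
ft_force: [-0.2, -0.0, 4.5]
gripper_width: -0.0001
finger_force: 2.3
```

{"name": "arm_command", "arguments": {
  "commands": [
    [0,0,0.001,0,0,0],
    [0,0,0,0,0,0],
    [0,0,0,0,0,0]
  ]
}}

```text
time: 12.3
position: [0.483, -0.1505, 0.1149]
tool_rot: [180.0, -0.0, 8.5]
ft_force: [-1.5, 0.0, 9.9]
gripper_width: -0.0
finger_force: 5.4
```

The key bottomed out at a TCP height of 0.115 with 9.9 N. I'll let it spring back and retreat.

{"name": "arm_command", "arguments": {
  "commands": [
    [0,0,-0.005,0,0,0],
    [0,0,-0.02,0,0,0],
    [0,0,-0.04,0,0,0],
    [0,0,-0.04,0,0,0],
    [0,0,0,0,0,0],
    [0,0,0,0,0,0],
    [0,0,0,0,0,0]
  ]
}}

```text
time: 13.0
position: [0.4814, -0.1502, 0.2173]
tool_rot: [-179.9, 0.2, 8.5]
ft_force: [-0.3, -0.6, 0.0]
gripper_width: -0.0001
finger_force: 0.0
```

Run:
```python
from h import *
p,d=grab('scene'); s=telemetry.get_state()
a=p[145:295,255:405]
cv2.imwrite('pics/end.png',cv2.resize(a,(600,600),interpolation=cv2.INTER_CUBIC)[...,::-1]);print(s['position'],s['ft_force'])
```

```text
[ 0.48131182 -0.15014223  0.21704063] [0.56639444 0.37246844 0.02114259]
```

View pics/end.png

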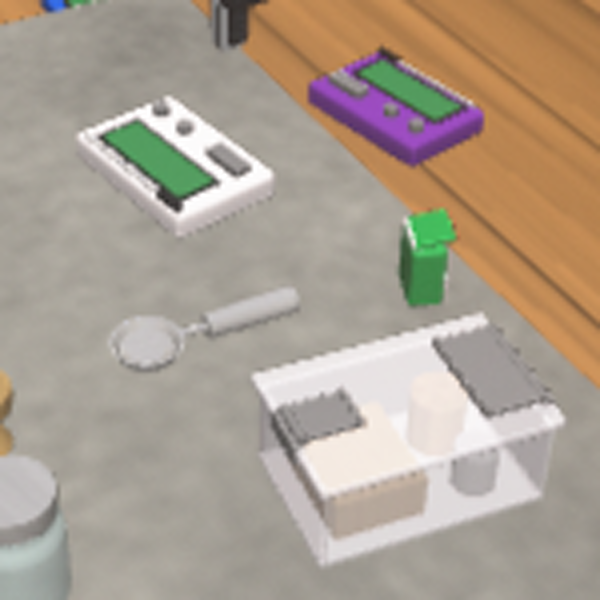

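Both clips are flat (490,370 and 320,415), the bar key is back up (230,158), nothing has moved, and the arm is clear.

```bash
python3 -c "
from workcell import hand_in; print(hand_in())"
```

```text
the job is handed in; nothing more can be done
None
```

The job is handed in: I folded the wide clip flat, then the narrow clip, then pressed the bar key fully down and let it spring back, with no reading above about 12 N and nothing visibly moved; hand-in returned no verdict.

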